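# Seat the sleeve, flip the catch, hold the clamp lever

### The arm

A 6-joint arm with a two-finger parallel gripper is mounted at the origin on a cart in front of the work surface, level with it; the furniture and walls round the work are solid. World frame = base frame: x ahead of the robot, y to its left, z up, the work surface at z = 0. Lengths are in mm, angles in rad, forces in N, time in s.
With the tool pointing down it reaches from about 425 to 950 mm from the base axis. Payload 3.5 kg.
Tool frame: the origin (TCP) lies at the very end of the fingers, on their centre line; the grasp point (between the pads) lies 19 mm behind it; z points along the fingers, y is the line along which they close (so a half turn about z gives the same grasp; the last joint's range is limited). The gripper opens to 85 mm and grips with 20 to 120 N. Pads are 22 mm wide; open, the fingers measure 114 mm over their backs; the gripper's body (76 mm by 85 mm) begins 54 mm behind the grasp point. The pads swing forward as they close: fully open they stand 13 mm farther back than shut.
Start: joints at [-1.411, 0.286, 1.577, -0, 1.279, -0.15], TCP at [205.81, -642.844, 231.325] pointing down, gripper open.
Joint ranges: [-2.77, 2.77], [-0.9, 2.22], [0.21, 2.48], [-1.53, 4.67], [0.24, 2.81], [-2.84, 2.84]. Speed limits (rad/s): [2.79, 2.79, 3.14, 3.14, 3.14, 3.14].

### API

Orientations are given as [roll, pitch, yaw] about the fixed x, y, z axes, in that order (R = Rz(yaw) Ry(pitch) Rx(roll)).
In Python, from cell import r gives the robot as it stands.
- The arm moves only by the tool apply_moves, never from a script. Its argument "targets" is a list of rows, each a list of 3 entries, a list of its own where there are three numbers: the turn, a rotation vector about the tool's x, y, z in rad, then the shift along the tool's x, y, z in cm, then the opening, from 0 (shut) to 1 (fully open). A call has 1 to 20 rows; each row shifts and turns the commanded pose from where the row before left it, along the tool's axes as they then stand; what a row does not reach is not made up. A row lasts 1/12 s, in which the tool goes at most 41.7 mm and 7.16 degrees, less where a joint would pass 70% of its speed; a pose out of reach is approached as far as the arm can. A call with a gripper value outside its range is refused whole. The fingers move at their own pace and stop on an object; "grip_force" is the grip in N (left out, the last holds). Time passes only in rows, so rows that do not move let the fingers close. It gives the time, the measured TCP pose, the force, the opening and the grip force at its end, in the units of the state.
- r.observe(): the state, without advancing time (a new reading comes with each control period).
- r.snapshot(name): name is "scene" or "top"; returns the picture (400x640x3 uint8, red, green, blue); there is no depth.
- r.camera_model(name): a dict with "camera_matrix" (3x3 intrinsics, pixels), "position" and "attitude" of the camera in the world. Camera axes: x right, y down, z forward; pixel columns grow to the right and rows downward; lengths in mm; the calibration is good to about 2 mm. A picture is of the moment at which its call begins. camera_model takes no time and is no camera call.
- r.job_done(): hands the job in; it is judged then, once.
The state is a dict: "time_s": time; "joint_pos": joint angles; "joint_vel": joint speeds; "joint_torque": joint torques, N m; "tool_pos": TCP position; "tool_rot": TCP orientation; "ft_force": force on the tool from outside, world axes, zero at the start; "moment": the same for the moment, N m; "gripper_width": opening from 0.0 (shut) to 1.0 (fully open); "gripper_force": force on a finger pad.
Only numpy, scipy, OpenCV 4.12 (cv2) and the standard library are available. Lean on these libraries where they do the work, as an engineer would, in place of code of your own. Each camera call takes 0.05 s, during which the arm holds its last target. There are 200 camera calls.

### The job

Of the two metal sleeves on the desk, slide the one that fits the clamp's gauge pin (the one with the wider bore) fully down onto the pin and let go of it; leave the other sleeve and the things around alone. Then flip the safety catch over, away from the lever's path, until it stops, and only then pull the spring lever towards the pin, close to its end stop, so that the rubber nose presses the sleeve. Keep gripping the lever and finish while holding it there: do not let go.

Things in the scene. Friction and masses are not known exactly. Their poses are not given: they have to be found in the camera images.
- clamp: Lever clamp fixed to the desk: aluminium base plate 235 x 90 x 12 mm. Origin on the desk; the plate reaches from x -160 to +75 mm and y -45 to +45 mm in this frame. Its x axis runs from the gauge pin (robot's end) to the lever (far end), y to the left, z up. Behind the pin a plunger guide (up to z 46 mm, x -33 to -11), lever cheeks (up to z 58 mm, x +8 to +62, y within +-25) and the catch's post (up to z 62 mm, at x +46, y +36).
- pin_seat (a point): Foot of the clamp's upright steel gauge pin, on the top of the base plate (z 12 mm), at clamp (-125, 0) mm. The pin is 19 mm in diameter and 26 mm tall with a 4 mm chamfer at its top. A seated sleeve has its underside here.
- wide_sleeve: Loose plain metal sleeve, outside 36 mm, bore 22 mm, 34 mm tall, about 70 g, standing upright; fits the pin. Origin: centre of its underside, z along its axis.
- narrow_sleeve: Loose plain metal sleeve, outside 36 mm, bore only 13 mm, 34 mm tall, standing upright; does not fit the pin; to be left alone. Origin: centre of its underside.
- catch (a joint): Safety catch, a steel paddle hinged on its post about the clamp's x axis at clamp y +36, z 50 mm. About 0 (it may start up to 0.12): it leans over to the right (-y), 32 degrees from upright, across the lever's path just in front of the lever, and stops the lever (which then moves only about 0.1). It swings up and over to the left to 1.12 (stop; leaning 32 degrees to +y, path clear). Light friction holds it where it is left; a few N sideways at its pin move it.
- catch_pin (a point): Point on the catch's thumb pin: a round steel pin of 10 mm diameter along the clamp's x axis, 80 mm from the catch's hinge, sticking out 40 mm towards the gauge pin from the paddle, from x +28 to x -12 mm in the clamp frame; this point is on its centre line at clamp x 0. It lies about 118 mm above the desk at both ends of its swing and 130 mm when upright, and travels 85 mm in y. It can be pushed sideways with closed fingers beside it.
- lever (a joint): Lever hinged about the clamp's y axis at lever_hinge. 0: at rest, leaning 0.25 rad away from the gauge pin; grows as its top is pulled towards the pin (clamp -x); end stop 1.0. A spring returns it; holding it near the stop takes about 8 N. It may lag 0.1 rad behind the hand: check it and pull on. It drives a plunger 42 mm per rad towards the pin; its sprung nose meets a seated sleeve at about 0.75 to 0.80.
- lever_hinge (a point): Hinge axis of the lever, clamp (30, 0, 45) mm.
- lever_grip (a point): Centre of the lever's black cross grip: a barrel 26 mm in diameter and 32 mm long along the clamp's y axis (flat ends), 110 mm from the hinge; about 152 mm above the desk at rest. Below it a round rod of 12 mm.
- nose: Rubber nose of 20 mm diameter at the plunger's end, facing the gauge pin, on the line through the pin 30 mm above the desk; its face is 31 mm from a seated sleeve when the lever is at rest. Its origin is at clamp (0, 0, 30) mm with the lever at rest, its face 76 mm from there towards the pin.
- pin_jar: Bystander: small jar 48 mm wide, 46 mm tall, behind the clamp. Origin: centre of its underside.
- film_can: Bystander: black film can 34 mm wide, 53 mm tall, behind the clamp. Origin: centre of its underside.
- loupe: Bystander: black loupe 41 mm wide, 38 mm tall, beyond the sleeves. Origin: centre of its underside.
There are look-alikes about, which are no part of the job. What is shaped like the wide_sleeve but green is not meant.

How it is judged (in metres and radians):
On the way, in this order (a step that is already met when the one before it is completed fails the run):
1. the wide-bore sleeve is fully down on the gauge pin and let go, the lever still at rest and the catch still on (horizontal distance between wide_sleeve and pin_seat below 0.004 m and z of wide_sleeve in the frame of pin_seat below 0.003 m and angle between wide_sleeve's own z axis and vertical below 0.1 rad and contact force between the fingers and wide_sleeve below 0.1 N and value of joint catch below 0.4 rad and value of joint lever below 0.15 rad), for 0.2 s.
2. the catch is flipped over, the lever still at rest (value of joint catch above 0.9 rad and value of joint lever below 0.15 rad), for 0.2 s.
3. the lever is pulled and the nose presses the sleeve (horizontal distance between wide_sleeve and pin_seat below 0.004 m and z of wide_sleeve in the frame of pin_seat below 0.003 m and angle between wide_sleeve's own z axis and vertical below 0.1 rad and value of joint lever above 0.85 rad and contact force between nose and wide_sleeve above 1 N and contact force between the fingers and lever above 1 N), for 0.3 s.
At the end, for the whole second after the job is handed in: The wide-bore sleeve stands on the gauge pin (within 4 mm of its axis, within 3 mm of the seat, upright within 0.1 rad) and is not touched by the fingers; the catch is over (above 0.9); the fingers hold the lever above 0.85 with more than 1 N, and the nose presses the sleeve with more than 1 N (all of step 3 and contact force between the fingers and wide_sleeve below 0.1 N and value of joint catch above 0.9 rad); the arm keeps its last pose, push and grip.
It fails at once if the lever is forced past the catch (value of joint lever above 0.25 rad and value of joint catch below 0.7 rad).
It fails at once if the narrow sleeve is moved (distance of narrow_sleeve from where it was at the start of the episode above 0.02 m).
It fails at once if a bystander is moved (distance of any of pin_jar, film_can, loupe from where it was at the start of the episode above 0.02 m).
It also fails if it takes over 67 s, if anything falls off the work surface, if the arm or the gripper's body presses on something with over 40 N, if the wrist force passes 120 N, or if a joint passes its speed limit or range.

## Working session

There is one attempt and no reset: what is moved stays moved. The work goes in short steps, Python scripts to look and compute and a tool call to move; the robot and the scene stay as the last step left them, time stands still between calls to the robot, and variables do not carry over. Pictures are saved under pics/ and viewed, at most 10 in all, crops included, and the job is handed in when it is done.

Besides the shell and the picture viewer there is one more tool, called after "Emit:" as name(argument=value, ...), one argument or row to a line, values as JSON. apply_moves: Moves the arm, as the interface text tells. Its arguments: {"type":"object","properties":{"targets":{"type":"array"},"grip_force":{"type":"number"}},"required":["targets"]}

```bash
mkdir -p pics; ls; python3 - <<'E'
from cell import r
import cv2
print(r.observe())
for n in("scene","top"):
    im=r.snapshot(n); cv2.imwrite(f"pics/{n}0.png",im[...,::-1]); print(n,r.camera_model(n))
E
```

```text
pics
{'time_s': 0.0, 'joint_pos': array([-1.41101248e+00,  2.87231678e-01,  1.57819797e+00,  3.58026247e-05,
        1.27862027e+00, -1.50005970e-01]), 'joint_vel': array([ 0.00016657, -0.00104205,  0.0002611 ,  0.00138809, -0.00115686,
       -0.00038453]), 'joint_torque': array([-6.42379496e-05, -4.05979300e+01, -2.92626107e+01, -1.56325918e-04,
        5.81531858e-03, -8.50330537e-06]), 'tool_pos': array([ 205.70417531, -642.18867548,  229.89182633]), 'tool_rot': array([-3.13916810e+00, -4.01099370e-04,  3.09778973e-01]), 'ft_force': array([-0.62978827,  0.30493562, -0.83888319]), 'moment': array([ 0.00881748, -0.01245774,  0.011465  ]), 'gripper_force': 0.0, 'gripper_width': 0.9994590042294174}
scene {'camera_matrix': array([[482.67963902,   0.        , 322.50141989],
       [  0.        , 482.67963902, 199.67071048],
       [  0.        ,   0.        ,   1.        ]]), 'position': array([ 895.71801288, -404.51458878,  829.84329092]), 'attitude': array([-2.41698312, -0.006848  ,  0.53503241])}
top {'camera_matrix': array([[403.38933932,   0.        , 325.82566312],
       [  0.        , 403.38933932, 202.25773816],
       [  0.        ,   0.        ,   1.        ]]), 'position': array([494.41703992, 135.25575947, 964.14163407]), 'attitude': array([-3.01696806,  0.042499  , -1.5928458 ])}
```

View pics/scene0.png

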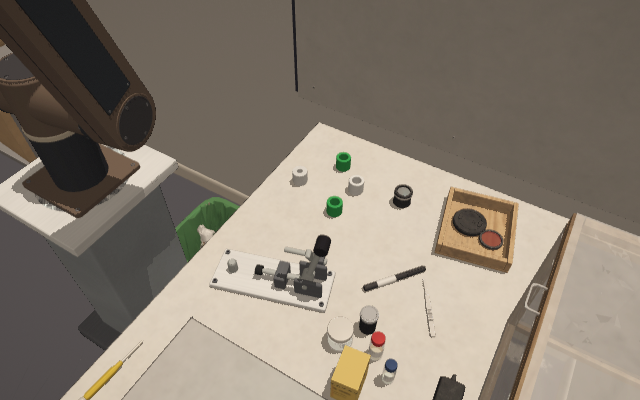

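View pics/top0.png

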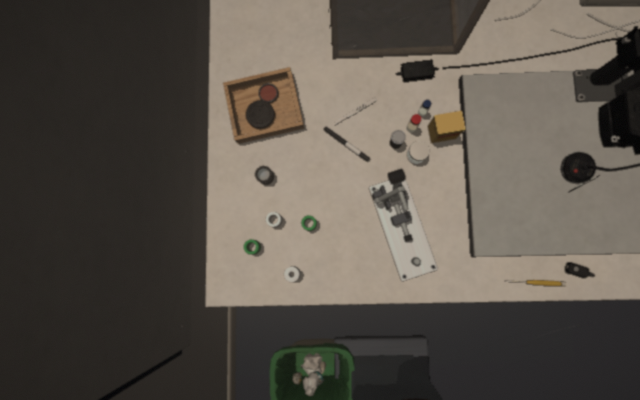

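The two metal sleeves sit at about top (274,220) and (293,274), with green look-alikes at (310,223) and (252,247). The clamp runs from its pin at (416,261) to the lever near (397,178). I'll enlarge both areas.

```bash
python3 - <<'E'
import cv2,numpy as np
t=cv2.imread("pics/top0.png")
a=cv2.resize(t[205:285,235:325],None,fx=4.4,fy=4.4,interpolation=3)   # origin 235,205
b=cv2.resize(t[165:285,360:445],None,fx=4.4,fy=4.4,interpolation=3)
c=np.zeros((540,800,3),np.uint8);c[:a.shape[0],:a.shape[1]]=a;c[:b.shape[0],420:420+b.shape[1]]=b
for img,x0,y0,ox in((a,235,205,0),(b,360,165,420)):
    for u in range(x0,x0+img.shape[1]//4,10): cv2.putText(c,str(u),(ox+int((u-x0)*4.4),535),0,.35,(255,255,255)); cv2.line(c,(ox+int((u-x0)*4.4),0),(ox+int((u-x0)*4.4),6),(0,0,255))
    for v in range(y0,y0+img.shape[0]//4,10): cv2.putText(c,str(v),(ox,int((v-y0)*4.4)),0,.35,(0,0,255))
cv2.imwrite("pics/crop0.png",c)
E
```

```text
(no output)
```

View pics/crop0.png

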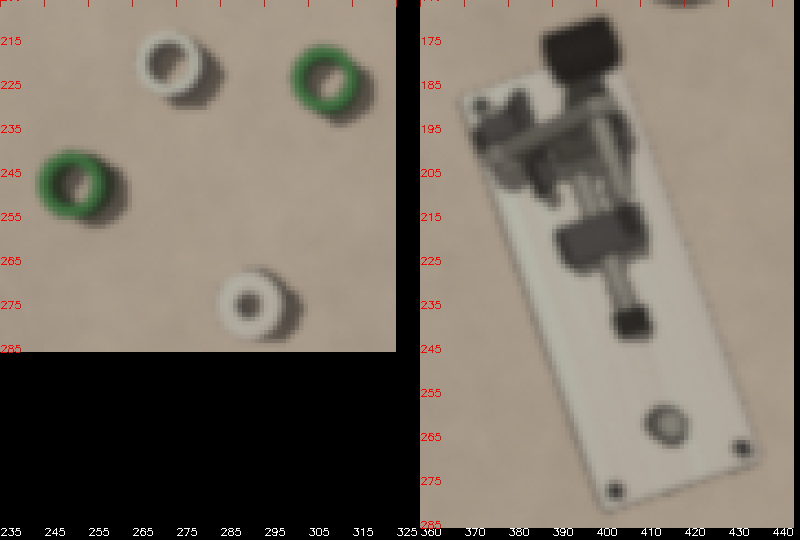

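The wide sleeve is the upper one, with its top ring centred at about (273.5,219). The narrow one is at (291.5,274). The pin is at (416,261) and the plate corners are clear, so I'll check the scene view enlarged.

```bash
cat > h.py <<'E'
import numpy as np,cv2
from scipy.spatial.transform import Rotation as R
from cell import r
def cam(n):
    c=r.camera_model(n); return c["camera_matrix"],np.array(c["position"]),R.from_euler("xyz",c["attitude"]).as_matrix()
def ray(n,u,v,z):
    K,p,A=cam(n); d=A@np.linalg.solve(K,[u,v,1.]); return p+d*(z-p[2])/d[2]
def proj(n,P):
    K,p,A=cam(n); q=K@(A.T@(np.asarray(P,float)-p)); return q[:2]/q[2]
def crop(im,x0,y0,w,h,f,name):
    a=cv2.resize(im[y0:y0+h,x0:x0+w],None,fx=f,fy=f,interpolation=3)
    for u in range(x0-x0%-10,x0+w,10): x=int((u-x0+.5)*f); cv2.line(a,(x,0),(x,5),(0,0,255)); cv2.putText(a,str(u),(x-10,15),0,.33,(0,0,255))
    for v in range(y0-y0%-10,y0+h,10): y=int((v-y0+.5)*f); cv2.line(a,(0,y),(5,y),(0,0,255)); cv2.putText(a,str(v),(7,y+4),0,.33,(0,0,255))
    cv2.imwrite(name,a)
E
python3 - <<'E'
from h import *
f=lambda x,y:((x-420+.5)/4.4-.5+360,(y+.5)/4.4-.5+165)
print("sleeve",ray("top",273.5,218.9,34),ray("top",291.3,273.9,34))
print("pin",ray("top",*f(668,425),38))
for c in((459,90),(763,460),(605,513)): print("corner",ray("top",*f(*c),12))
for c in((457,92),):pass
for s in((356,180),(300,172)): print(ray("scene",*s,34))
im=cv2.imread("pics/scene0.png"); crop(im,205,225,140,90,5.6,"pics/scrop.png")
E
```

```text
sleeve [576.20652809 294.90913928  34.        ] [449.21372642 254.74628909  34.        ]
pin [471.99982805 -28.21105438  38.        ]
corner [653.1535383   70.50436535  12.        ]
corner [452.18843813 -81.25134741  12.        ]
corner [426.45973632   2.19318153  12.        ]
[576.20319159 295.45684656  34.        ]
[452.7663962  251.18887471  34.        ]
```

View pics/scrop.png

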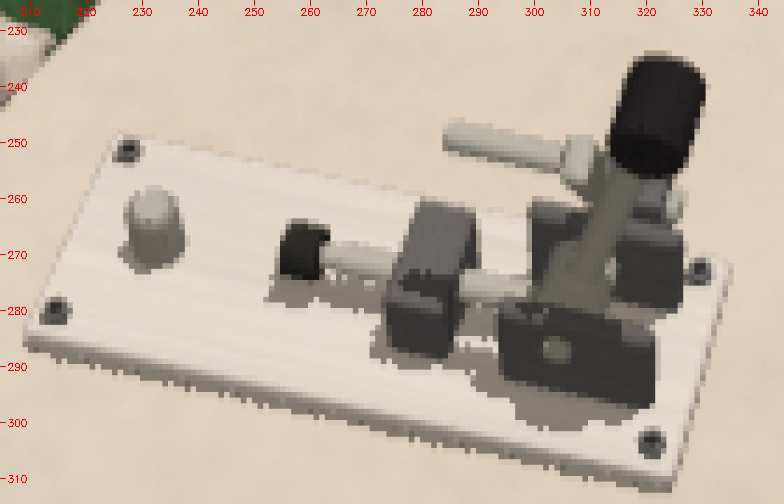

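The scene view shows the plate corners at about (226,248), (335,272), (209,284) and (324,310), and the pin top at (232,260). The catch pin runs from (284,248) to (308,253), leaning right over the clamp. The grip is at (321,245). Next I'll fit the clamp pose from both cameras.

```bash
python3 - <<'E'
from h import *
from scipy.optimize import least_squares
f=lambda x,y:((x-420+.5)/4.4-.5+360,(y+.5)/4.4-.5+165)
g=lambda x,y:((x+.5)/5.6-.5+205,(y+.5)/5.6-.5+225)
obs=[("top",(75,45,12),f(459,90)),("top",(-160,-45,12),f(763,460)),("top",(-160,45,12),f(605,513)),("top",(-125,0,38),f(668,425)),
("scene",(-160,45,12),g(120,132)),("scene",(75,45,12),g(733,261)),("scene",(-160,-45,12),g(24,333)),("scene",(75,-45,12),g(668,477)),("scene",(-125,0,38),g(154,197))]
def W(p,c): return np.array([p[0]+c[0]*np.cos(p[2])-c[1]*np.sin(p[2]),p[1]+c[0]*np.sin(p[2])+c[1]*np.cos(p[2]),c[2]])
for sel in(["top"],["scene"],["top","scene"]):
    o=[x for x in obs if x[0] in sel]
    s=least_squares(lambda p:np.concatenate([proj(n,W(p,c))-uv for n,c,uv in o]),[592,8,.294])
    print(sel,s.x,"pin",W(s.x,(-125,0,38)),np.round(s.fun,1))
np.save("clamp.npy",s.x)
p=s.x
for n in("top","scene"):
    print(n,"grip",proj(n,W(p,(30+110*np.sin(.25),0,45+110*np.cos(.25)))))
    for a in(-.559,-.459): print("catch ends",[np.round(proj(n,W(p,(x,36+80*np.sin(a),50+80*np.cos(a)))),1) for x in(-12,28)])
for q,c in(("grip0",(30+110*np.sin(.25),0,151.6)),("catchpin",(0,-6,118)),("catchover",(0,79,118))): print(q,W(p,c))
E
```

```text
['top'] [5.92828733e+02 6.12819123e+00 2.86091371e-01] pin [472.9094539  -29.14738757  38.        ] [ 0.   0.4  0.4  0.1 -0.9 -0.1  0.4 -0.4]
['scene'] [5.92066025e+02 6.32333234e+00 2.87021578e-01] pin [472.17961127 -29.06378092  38.        ] [-0.4 -1.1  0.2 -0.2 -0.5 -0.7  0.9  0.5 -0.3  1.2]
['top', 'scene'] [5.92378718e+02 6.23897375e+00 2.86831126e-01] pin [472.4855672  -29.12530633  38.        ] [-0.   0.7  0.4  0.2 -0.8  0.1  0.4 -0.2 -0.3 -1.   0.3 -0.1 -0.4 -0.7
  1.   0.6 -0.2  1.3]
top grip [396.57520933 175.82283687]
catch ends [array([408.2, 208.8]), array([401.9, 190.9])]
catch ends [array([405.3, 209.7]), array([399. , 191.6])]
scene grip [322.09608054 245.74559634]
catch ends [array([283.8, 251.8]), array([305.2, 256.4])]
catch ends [array([284.8, 247.5]), array([306.2, 252.1])]
grip0 [647.25567008  22.42575233 151.6       ]
catchpin [5.94076204e+02 4.84102498e-01 1.18000000e+02]
catchover [570.02849334  82.01144528 118.        ]
```

```bash
cat >> h.py <<'E'
def go(targets,yaw=.2868,pitch=0.):
    """print turn(total) and per-leg tool shift in cm, from measured pose"""
    s=r.observe(); A=R.from_euler("xyz",s["tool_rot"]); B=R.from_euler("xyz",[np.pi,pitch,yaw])
    print("t",round(s["time_s"],2),"tcp",np.round(s["tool_pos"],1),"rot",np.round(s["tool_rot"],4),"w",round(s["gripper_width"],3),"F",np.round(s["ft_force"],1),"gf",round(s["gripper_force"],1))
    print("turn",np.round((A.inv()*B).as_rotvec(),4)); p=s["tool_pos"]
    for t in targets: print(t,"shift cm",np.round(B.inv().apply(np.array(t)-p)/10,2),"|d|",round(np.linalg.norm(np.array(t)-p)/10,1)); p=np.array(t)
E
python3 -c "
from h import *
go([(520,-300,231),(576.2,295.2,150)])"
```

```text
t 0.1 tcp [ 205.7 -642.3  230.1] rot [-3.1395e+00 -4.0000e-04  3.0980e-01] w 1.001 F [ 0.6 -0.9  0.7] gf 0.0
turn [-0.0021 -0.0003  0.023 ]
(520, -300, 231) shift cm [ 39.83 -23.94  -0.09] |d| 46.5
(576.2, 295.2, 150) shift cm [ 22.23 -55.5    8.1 ] |d| 60.3
```

Emit:
apply_moves(
  targets=[
    [[-0.002, 0, 0.023], [1, -0.6, 0], 0.8],
    [[0, 0, 0], [2.4, -1.4, 0], 0.8],
    [[0, 0, 0], [2.4, -1.4, 0], 0.8],
    [[0, 0, 0], [2.4, -1.4, 0], 0.8],
    [[0, 0, 0], [2.4, -1.4, 0], 0.8],
    [[0, 0, 0], [2.4, -1.4, 0], 0.8],
    [[0, 0, 0], [2.4, -1.4, 0], 0.8],
    [[0, 0, 0], [2.4, -1.4, 0], 0.8],
    [[0, 0, 0], [2.4, -1.5, 0], 0.8],
    [[0, 0, 0], [2.4, -1.5, 0], 0.8],
    [[0, 0, 0], [2.4, -1.5, 0], 0.8],
    [[0, 0, 0], [2.4, -1.5, 0], 0.8],
    [[0, 0, 0], [2.4, -1.5, 0], 0.8],
    [[0, 0, 0], [2.4, -1.5, 0], 0.8],
    [[0, 0, 0], [2.4, -1.5, 0], 0.8],
    [[0, 0, 0], [2.4, -1.5, 0], 0.8],
    [[0, 0, 0], [2.4, -1.5, 0], 0.8],
  ],
)

```text
time_s: 1.52
tool_pos: [516.4, -300.5, 230.3]
tool_rot: [3.14, 0.001, 0.287]
ft_force: [0.8, -0.0, -0.8]
gripper_width: 0.798
gripper_force: 0.0
```

Emit:
apply_moves(
  targets=[
    [[0, 0, 0], [1.1, -2.8, 0], 0.8],
    [[0, 0, 0], [1.1, -2.8, 0], 0.8],
    [[0, 0, 0], [1.1, -2.8, 0], 0.8],
    [[0, 0, 0], [1.1, -2.8, 0], 0.8],
    [[0, 0, 0], [1.1, -2.8, 0], 0.8],
    [[0, 0, 0], [1.1, -2.8, 0], 0.8],
    [[0, 0, 0], [1.1, -2.8, 0], 0.8],
    [[0, 0, 0], [1.1, -2.8, 0], 0.8],
    [[0, 0, 0], [1.1, -2.8, 0], 0.8],
    [[0, 0, 0], [1.1, -2.8, 0], 0.8],
    [[0, 0, 0], [1.1, -2.8, 0], 0.8],
    [[0, 0, 0], [1.1, -2.8, 0], 0.8],
    [[0, 0, 0], [1.1, -2.8, 0.5], 0.8],
    [[0, 0, 0], [1.1, -2.8, 1], 0.8],
    [[0, 0, 0], [1.1, -2.8, 1], 0.8],
    [[0, 0, 0], [1.1, -2.8, 1.5], 0.8],
    [[0, 0, 0], [1.1, -2.8, 1.5], 0.8],
    [[0, 0, 0], [1.1, -2.8, 1.5], 0.8],
    [[0, 0, 0], [1.1, -2.8, 1], 0.8],
    [[0, 0, 0], [0, 0, 0], 0.8],
  ],
)

```text
time_s: 3.18
tool_pos: [563.6, 271.1, 146.0]
tool_rot: [3.141, 0.005, 0.291]
ft_force: [0.1, -0.1, -0.9]
gripper_width: 0.802
gripper_force: 0.0
```

```bash
python3 -c "
from h import *
go([(576.2,295.2,80),(576.2,295.2,5)])"
```

```text
t 3.18 tcp [563.6 271.1 146. ] rot [3.1415 0.0052 0.2907] w 0.802 F [ 0.1 -0.1 -0.9] gf 0.0
turn [0.0002 0.0052 0.0039]
(576.2, 295.2, 80) shift cm [ 1.89 -1.95  6.6 ] |d| 7.1
(576.2, 295.2, 5) shift cm [ 0.  -0.   7.5] |d| 7.5
```

Emit:
apply_moves(
  targets=[
    [[0, 0, 0], [0.9, -0.9, 0], 0.8],
    [[0, 0, 0], [0.9, -0.9, 1], 0.8],
    [[0, 0, 0], [0, 0, 2], 0.8],
    [[0, 0, 0], [0, 0, 2], 0.8],
    [[0, 0, 0], [0, 0, 1.5], 0.8],
    [[0, 0, 0], [0, 0, 0], 0.8],
    [[0, 0, 0], [0, 0, 0], 0.8],
    [[0, 0, 0], [0, 0, 0], 0.8],
  ],
)

```text
time_s: 3.85
tool_pos: [578.8, 289.4, 85.8]
tool_rot: [3.14, -0.001, 0.287]
ft_force: [-0.3, 0.0, 0.7]
gripper_width: 0.798
gripper_force: 0.0
```

```bash
python3 -c "
from h import *
im=r.snapshot('top')[...,::-1]; crop(im,215,170,130,100,6,'pics/c1.png')
go([(576.2,295.2,80),(576.2,295.2,5)])
K,p,A=cam('top'); print(proj('top',r.observe()['tool_pos']))"
```

```text
t 3.9 tcp [579.2 289.6  86.5] rot [ 3.1396e+00 -2.7000e-03  2.8650e-01] w 0.797 F [-0.1  0.6 -0.1] gf 0.0
turn [ 0.002  -0.0027 -0.0003]
(576.2, 295.2, 80) shift cm [-0.13 -0.63  0.65] |d| 0.9
(576.2, 295.2, 5) shift cm [ 0.  -0.   7.5] |d| 7.5
[271.82998544 215.49741041]
```

View pics/c1.png

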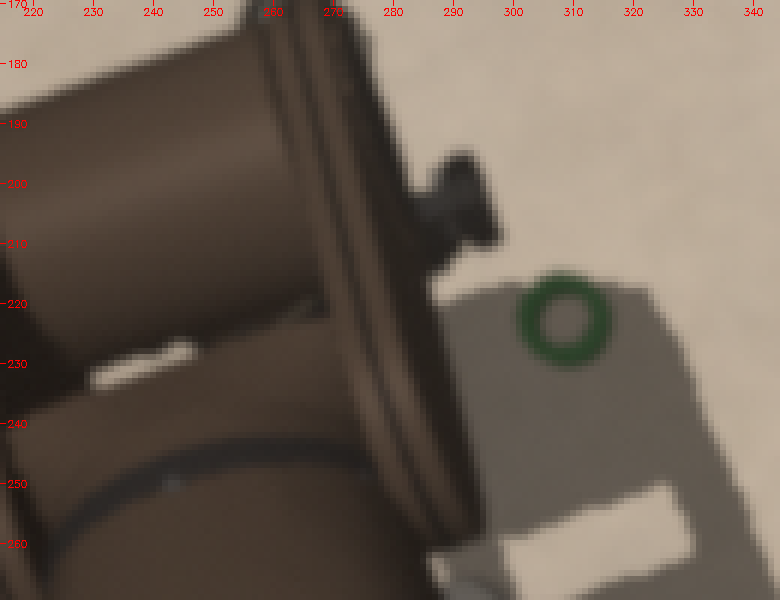

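The arm hides the sleeve here. The right fingertip at (290,203) is clear of the green sleeve at (308,222). I'll descend by coordinates.

Emit:
apply_moves(
  targets=[
    [[0.002, -0.003, 0], [-0.1, -0.6, 1], 0.8],
    [[0, 0, 0], [0, 0, 1.5], 0.8],
    [[0, 0, 0], [0, 0, 1.5], 0.8],
    [[0, 0, 0], [0, 0, 1.5], 0.8],
    [[0, 0, 0], [0, 0, 1], 0.8],
    [[0, 0, 0], [0, 0, 0], 0.8],
    [[0, 0, 0], [0, 0, 0], 0.8],
    [[0, 0, 0], [0, 0, 0], 0.8],
  ],
  grip_force=30,
)

```text
time_s: 4.57
tool_pos: [575.7, 295.0, 19.9]
tool_rot: [3.142, 0.003, 0.287]
ft_force: [0.4, -0.1, -0.8]
gripper_width: 0.8
gripper_force: 0.0
```

```bash
python3 -c "
from h import *
im=r.snapshot('scene')[...,::-1]; crop(im,290,110,130,100,6,'pics/c2.png')
go([(576.2,295.2,7)])"
```

```text
t 4.62 tcp [576.  295.1  20.5] rot [-3.1415e+00  1.5000e-03  2.8680e-01] w 0.796 F [-0.5 -0.2  0.6] gf 0.0
turn [-0.0001  0.0015 -0.    ]
(576.2, 295.2, 7) shift cm [ 0.02 -0.    1.35] |d| 1.3
```

View pics/c2.png

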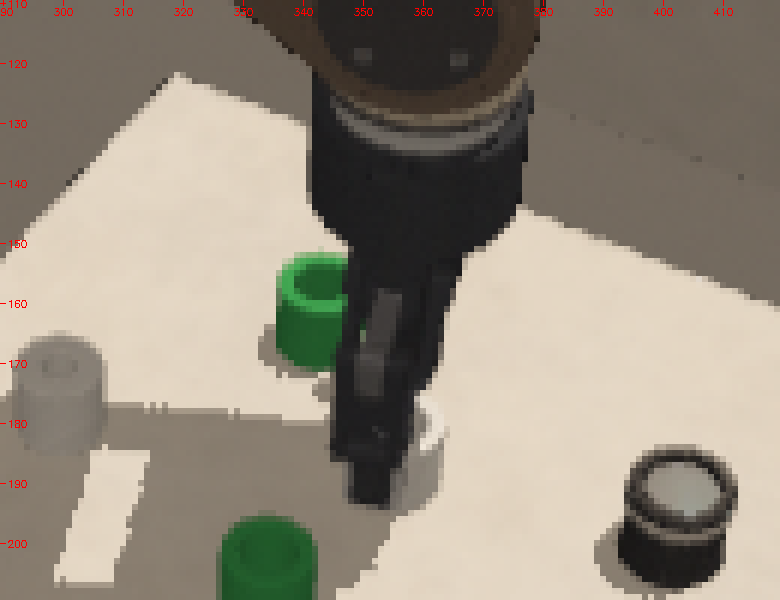

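The fingers straddle the sleeve, which shows at about (360,185). I'll lower, grip and lift.

Emit:
apply_moves(
  targets=[
    [[0, 0, 0], [0, 0, 0.8], 0.8],
    [[0, 0, 0], [0, 0, 0.5], 0.8],
    [[0, 0, 0], [0, 0, 0], 0.8],
    [[0, 0, 0], [0, 0, 0], 0.8],
    [[0, 0, 0], [0, 0, 0], 0.5],
    [[0, 0, 0], [0, 0, 0], 0.3],
    [[0, 0, 0], [0, 0, 0], 0.3],
    [[0, 0, 0], [0, 0, 0], 0.3],
    [[0, 0, 0], [0, 0, 0], 0.3],
    [[0, 0, 0], [0, 0, 0], 0.3],
    [[0, 0, 0], [0, 0, 0], 0.3],
    [[0, 0, 0], [0, 0, 0], 0.3],
  ],
  grip_force=30,
)

```text
time_s: 5.62
tool_pos: [575.7, 295.0, 7.3]
tool_rot: [-3.142, 0.002, 0.287]
ft_force: [-0.2, 0.5, 2.5]
gripper_width: 0.415
gripper_force: 30.2
```

```bash
python3 -c "
from h import *
go([(576.2,295.2,90),(490,50,90),(472.4,-28.9,90)])"
```

```text
t 5.62 tcp [575.7 295.    7.3] rot [-3.1416e+00  2.0000e-03  2.8680e-01] w 0.415 F [-0.2  0.5  2.5] gf 30.2
turn [-0.     0.002  0.   ]
(576.2, 295.2, 90) shift cm [ 0.05 -0.   -8.27] |d| 8.3
(490, 50, 90) shift cm [-15.2   21.08   0.  ] |d| 26.0
(472.4, -28.9, 90) shift cm [-3.92  7.07  0.  ] |d| 8.1
```

Emit:
apply_moves(
  targets=[
    [[0, 0, 0], [0, 0, -1], 0.3],
    [[0, 0, 0], [0, 0, -2], 0.3],
    [[0, 0, 0], [0, 0, -2.5], 0.3],
    [[0, 0, 0], [0, 0, -2.5], 0.3],
    [[0, 0, 0], [-1, 1.4, -0.3], 0.3],
    [[0, 0, 0], [-1.4, 1.9, 0], 0.3],
    [[0, 0, 0], [-1.4, 1.9, 0], 0.3],
    [[0, 0, 0], [-1.4, 1.9, 0], 0.3],
    [[0, 0, 0], [-1.4, 1.9, 0], 0.3],
    [[0, 0, 0], [-1.4, 1.9, 0], 0.3],
    [[0, 0, 0], [-1.4, 1.9, 0], 0.3],
    [[0, 0, 0], [-1.4, 1.9, 0], 0.3],
    [[0, 0, 0], [-1.4, 1.9, 0], 0.3],
    [[0, 0, 0], [-1.4, 1.9, 0], 0.3],
    [[0, 0, 0], [-1.4, 1.9, 0], 0.3],
    [[0, 0, 0], [-1.2, 1.9, 0], 0.3],
    [[0, 0, 0], [-1, 1.8, 0], 0.3],
    [[0, 0, 0], [-1, 1.7, 0], 0.3],
    [[0, 0, 0], [-1, 1.7, 0], 0.3],
  ],
)

```text
time_s: 7.2
tool_pos: [468.3, -23.9, 90.4]
tool_rot: [-3.141, 0.004, 0.287]
ft_force: [0.3, 0.2, -0.3]
gripper_width: 0.421
gripper_force: 30.1
```

Emit:
apply_moves(
  targets=[
    [[0, 0, 0], [0, 0, 0], 0.3],
    [[0, 0, 0], [0, 0, 0], 0.3],
    [[0, 0, 0], [0, 0, 0], 0.3],
    [[0, 0, 0], [0, 0, 0], 0.3],
    [[0, 0, 0], [0, 0, 0], 0.3],
  ],
)

```text
time_s: 7.62
tool_pos: [469.2, -22.3, 90.3]
tool_rot: [-3.141, 0.003, 0.288]
ft_force: [-0.1, 0.4, -1.5]
gripper_width: 0.42
gripper_force: 30.2
```

```bash
python3 -c "
from h import *
go([(472.4,-28.9,60),(472.4,-28.9,48)])"
```

```text
t 7.62 tcp [469.2 -22.3  90.3] rot [-3.1413e+00  3.1000e-03  2.8800e-01] w 0.42 F [-0.1  0.4 -1.5] gf 30.2
turn [-0.0003  0.0031  0.0012]
(472.4, -28.9, 60) shift cm [0.12 0.72 3.03] |d| 3.1
(472.4, -28.9, 48) shift cm [ 0.  -0.   1.2] |d| 1.2
```

Emit:
apply_moves(
  targets=[
    [[0, 0.003, 0.001], [0.1, 0.7, 1], 0.3],
    [[0, 0, 0], [0, 0, 1], 0.3],
    [[0, 0, 0], [0, 0, 1], 0.3],
    [[0, 0, 0], [0, 0, 1], 0.3],
    [[0, 0, 0], [0, 0, 0], 0.3],
    [[0, 0, 0], [0, 0, 0], 0.3],
    [[0, 0, 0], [0, 0, 0], 0.3],
    [[0, 0, 0], [0, 0, 0], 0.3],
  ],
)

```text
time_s: 8.28
tool_pos: [472.5, -29.7, 50.8]
tool_rot: [3.141, -0.001, 0.286]
ft_force: [-0.9, -0.4, -0.3]
gripper_width: 0.416
gripper_force: 30.2
```

```bash
python3 -c "
from h import *
im=r.snapshot('scene')[...,::-1]; crop(im,190,200,130,100,6,'pics/c3.png')
go([(472.4,-28.9,48)])
print(proj('scene',[472.4,-28.9,38]))
t=r.observe()['tool_pos'];print(proj('scene',[t[0],t[1],t[2]-7.3+34]),proj('scene',[t[0],t[1],t[2]-7.3]))"
```

```text
t 8.33 tcp [472.6 -29.7  50.9] rot [ 3.141e+00 -1.100e-03  2.858e-01] w 0.418 F [ 0.4 -0.  -0.7] gf 30.2
turn [ 0.0006 -0.0011 -0.001 ]
(472.4, -28.9, 48) shift cm [ 0.   -0.08  0.29] |d| 0.3
[231.95788352 260.95421835]
[229.0113603  249.48274488] [231.41205567 259.65638768]
```

View pics/c3.png

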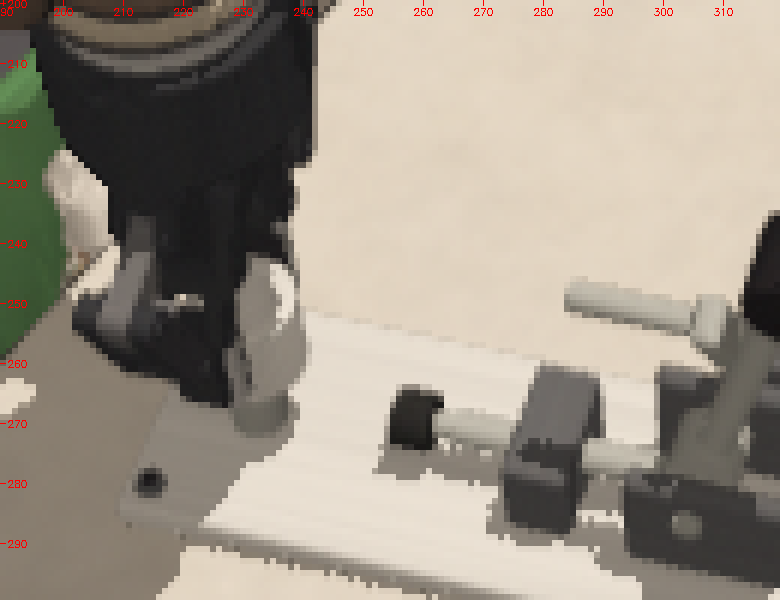

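The sleeve's lower right edge (241,258) lines up with the pin below it (right edge about 238.5 near row 268). I'll descend gently.

Emit:
apply_moves(
  targets=[
    [[0, 0, 0], [0, -0.08, 0.3], 0.3],
    [[0, 0, 0], [0, 0, 0.3], 0.3],
    [[0, 0, 0], [0, 0, 0.3], 0.3],
    [[0, 0, 0], [0, 0, 0.3], 0.3],
    [[0, 0, 0], [0, 0, 0.3], 0.3],
    [[0, 0, 0], [0, 0, 0], 0.3],
    [[0, 0, 0], [0, 0, 0], 0.3],
  ],
)

```text
time_s: 8.92
tool_pos: [471.6, -29.4, 34.8]
tool_rot: [3.141, 0.001, 0.286]
ft_force: [-0.3, -6.0, -3.8]
gripper_width: 0.417
gripper_force: 30.2
```

Emit:
apply_moves(
  targets=[
    [[0, 0, 0], [0, 0.06, 0.2], 0.3],
    [[0, 0, 0], [0, 0, 0.3], 0.3],
    [[0, 0, 0], [0, 0, 0.3], 0.3],
    [[0, 0, 0], [0, 0, 0.3], 0.3],
    [[0, 0, 0], [0, 0, 0.2], 0.3],
    [[0, 0, 0], [0, 0, 0], 0.3],
    [[0, 0, 0], [0, 0, 0], 0.3],
    [[0, 0, 0], [0, 0, 0], 0.3],
  ],
)

```text
time_s: 9.58
tool_pos: [471.7, -29.5, 21.7]
tool_rot: [3.141, 0.001, 0.286]
ft_force: [-1.9, -4.4, -2.3]
gripper_width: 0.417
gripper_force: 30.4
```

Emit:
apply_moves(
  targets=[
    [[0, 0, 0], [0, 0.04, 0.2], 0.3],
    [[0, 0, 0], [0, 0, 0.15], 0.3],
    [[0, 0, 0], [0, 0, 0], 0.3],
    [[0, 0, 0], [0, 0, 0], 0.3],
    [[0, 0, 0], [0, 0, 0], 0.3],
  ],
)

```text
time_s: 10.0
tool_pos: [471.8, -29.6, 19.2]
tool_rot: [-3.141, 0.001, 0.286]
ft_force: [-5.2, -3.4, 6.5]
gripper_width: 0.42
gripper_force: 31.0
```

Seated with about 6.5 N of contact. I'll release and lift clear.

Emit:
apply_moves(
  targets=[
    [[0, 0, 0], [0, 0, 0], 0.7],
    [[0, 0, 0], [0, 0, 0], 0.7],
    [[0, 0, 0], [0, 0, 0], 0.7],
    [[0, 0, 0], [0, 0, 0], 0.7],
    [[0, 0, 0], [0, 0, 0], 0.7],
    [[0, 0, 0], [0, 0, -1], 0.7],
    [[0, 0, 0], [0, 0, -1.5], 0.7],
    [[0, 0, 0], [0, 0, -2], 0.7],
    [[0, 0, 0], [0, 0, -3], 0.7],
    [[0, 0, 0], [0, 0, -3], 0.7],
    [[0, 0, 0], [0, 0, -3], 0.7],
    [[0, 0, 0], [0, 0, -1.5], 0.3],
    [[0, 0, 0], [0, 0, 0], 0],
    [[0, 0, 0], [0, 0, 0], 0],
    [[0, 0, 0], [0, 0, 0], 0],
  ],
)

```text
time_s: 11.25
tool_pos: [471.2, -29.4, 167.6]
tool_rot: [-3.14, 0.002, 0.286]
ft_force: [0.3, -0.9, 0.3]
gripper_width: 0.132
gripper_force: 0.0
```

```bash
cat >> h.py <<'E'
P=np.load("clamp.npy")
def W(c): return np.array([P[0]+c[0]*np.cos(P[2])-c[1]*np.sin(P[2]),P[1]+c[0]*np.sin(P[2])+c[1]*np.cos(P[2]),c[2]])
def C(w): d=np.array(w)-[P[0],P[1],0]; c,s=np.cos(P[2]),np.sin(P[2]); return np.round([c*d[0]+s*d[1],-s*d[0]+c*d[1],d[2]],1)
E
python3 -c "
from h import *
im=r.snapshot('scene')[...,::-1]; crop(im,190,200,130,100,6,'pics/c4.png')
print(C(r.observe()['tool_pos']))
go([W((-3,-50,170)),W((-3,-50,105)),W((-3,60,105))])"
```

```text
[-126.6    0.2  167. ]
t 11.3 tcp [470.9 -29.4 167. ] rot [-3.1397e+00  2.8000e-03  2.8580e-01] w 0.049 F [-0.1 -0.3  0.5] gf 0.0
turn [-0.0019  0.0028 -0.001 ]
[603.64699476 -42.56702943 170.        ] shift cm [12.36  5.02 -0.3 ] |d| 13.3
[603.64699476 -42.56702943 105.        ] shift cm [ 0.  -0.   6.5] |d| 6.5
[572.52642829  62.93894359 105.        ] shift cm [ -0. -11.  -0.] |d| 11.0
```

View pics/c4.png

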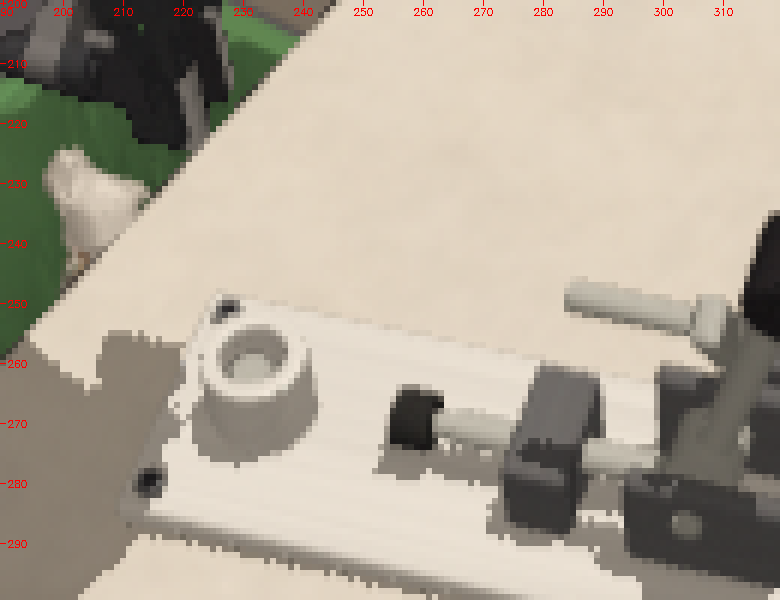

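The sleeve sits on the pin, with its rim centred at about (231,259) and the pin visible inside. Next is the catch.

Emit:
apply_moves(
  targets=[
    [[-0.002, 0.003, 0], [1.5, 0.6, 0], 0],
    [[0, 0, 0], [2.5, 1.1, 0], 0],
    [[0, 0, 0], [2.5, 1.1, 0], 0],
    [[0, 0, 0], [2.5, 1.1, 0], 0],
    [[0, 0, 0], [2.3, 0.8, 0], 0],
    [[0, 0, 0], [1.1, 0.3, 0.5], 0],
    [[0, 0, 0], [0, 0, 1], 0],
    [[0, 0, 0], [0, 0, 1.5], 0],
    [[0, 0, 0], [0, 0, 1.5], 0],
    [[0, 0, 0], [0, 0, 1.2], 0],
    [[0, 0, 0], [0, 0, 0.5], 0],
    [[0, 0, 0], [0, 0, 0], 0],
    [[0, 0, 0], [0, 0, 0], 0],
    [[0, 0, 0], [0, 0, 0], 0],
  ],
)

```text
time_s: 12.47
tool_pos: [605.8, -42.9, 108.1]
tool_rot: [3.139, -0.004, 0.286]
ft_force: [-0.3, 1.1, -0.2]
gripper_width: -0.002
gripper_force: 0.0
```

```bash
python3 -c "
from h import *
print(C(r.observe()['tool_pos']))
go([W((-3,-50,105)),W((-3,60,105))])"
```

```text
[ -1.  -51.  108.1]
t 12.47 tcp [605.8 -42.9 108.1] rot [ 3.1389 -0.0042  0.2858] w -0.002 F [-0.3  1.1 -0.2] gf 0.0
turn [ 0.0027 -0.0042 -0.001 ]
[603.64699476 -42.56702943 105.        ] shift cm [-0.2  -0.1   0.31] |d| 0.4
[572.52642829  62.93894359 105.        ] shift cm [ -0. -11.  -0.] |d| 11.0
```

Emit:
apply_moves(
  targets=[
    [[0.002, -0.004, 0], [-0.3, -0.5, 0.3], 0],
    [[0, 0, 0], [0, -0.8, 0], 0],
    [[0, 0, 0], [0, -0.8, 0], 0],
    [[0, 0, 0], [0, -0.8, 0], 0],
    [[0, 0, 0], [0, -0.8, 0], 0],
    [[0, 0, 0], [0, -0.8, 0], 0],
    [[0, 0, 0], [0, -0.8, 0], 0],
    [[0, 0, 0], [0, -0.8, 0], 0],
    [[0, 0, 0], [0, -0.8, 0], 0],
    [[0, 0, 0], [0, -0.8, 0], 0],
    [[0, 0, 0], [0, -0.8, 0], 0],
    [[0, 0, 0], [0, -0.8, 0], 0],
    [[0, 0, 0], [0, -0.7, 0], 0],
    [[0, 0, 0], [0, 0, 0], 0],
    [[0, 0, 0], [0, 0, 0], 0],
  ],
)

```text
time_s: 13.72
tool_pos: [574.1, 52.8, 104.2]
tool_rot: [-3.141, 0.001, 0.286]
ft_force: [0.2, -0.7, -0.5]
gripper_width: 0.001
gripper_force: 0.0
```

```bash
python3 -c "
from h import *
print(C(r.observe()['tool_pos']))
go([W((-3,62,105))])
im=r.snapshot('scene')[...,::-1]; crop(im,210,190,130,100,6,'pics/c5.png')
for a in(0.9,1.12): print(a,[np.round(proj('scene',W((x,36+80*np.sin(a-.559),50+80*np.cos(a-.559)))),1) for x in(-12,28)])"
```

```text
[ -4.3  49.8 104.2]
t 13.72 tcp [574.1  52.8 104.2] rot [-3.1413e+00  1.2000e-03  2.8650e-01] w 0.001 F [ 0.2 -0.7 -0.5] gf 0.0
turn [-0.0003  0.0012 -0.0003]
[571.9605998  64.857234  105.       ] shift cm [ 0.13 -1.22 -0.08] |d| 1.2
0.9 [array([294.5, 220.2]), array([315.1, 224.4])]
1.12 [array([297. , 216.5]), array([317.3, 220.6])]
```

Emit:
apply_moves(
  targets=[
    [[0, 0, 0], [0.1, -0.6, 0], 0],
    [[0, 0, 0], [0, -0.6, 0], 0],
    [[0, 0, 0], [0, 0, 0], 0],
    [[0, 0, 0], [0, 0, 0], 0],
  ],
)

```text
time_s: 14.1
tool_pos: [572.6, 62.6, 104.3]
tool_rot: [3.137, 0.0, 0.287]
ft_force: [1.6, -5.5, -1.4]
gripper_width: 0.004
gripper_force: 2.9
```

Emit:
apply_moves(
  targets=[
    [[0, 0, 0], [0, -0.5, 0], 0],
    [[0, 0, 0], [0, 0, 0], 0],
    [[0, 0, 0], [0, 0, 0], 0],
  ],
)

```text
time_s: 14.35
tool_pos: [572.5, 63.4, 104.2]
tool_rot: [3.129, -0.001, 0.288]
ft_force: [5.5, -16.8, -4.1]
gripper_width: -0.001
gripper_force: 8.7
```

```bash
python3 -c "
from h import *
print(C(r.observe()['tool_pos']),r.observe()['ft_force'])
im=r.snapshot('scene')[...,::-1]; crop(im,210,190,130,100,6,'pics/c5.png')"
```

```text
[ -2.9  60.5 104.2] [  5.48908748 -16.76199362  -4.05633245]
```

View pics/c5.png

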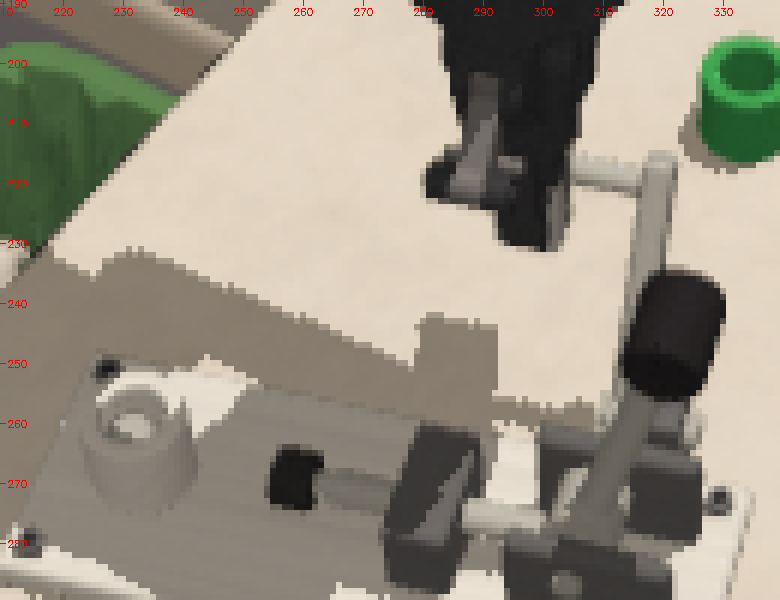

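The catch is over at its stop: the paddle top at (319,218) matches the prediction for 1.12. The lever grip is at (322,245), as modelled. I'll back off, rise and move over the grip.

Emit:
apply_moves(
  targets=[
    [[0, 0, 0], [0, 0.7, 0], 0],
    [[0, 0, 0], [0, 1.2, 0], 0],
    [[0, 0, 0], [0, 1.2, 0], 0],
    [[0, 0, 0], [0, 0, -2], 0],
    [[0, 0, 0], [0, 0, -3], 0],
    [[0, 0, 0], [0, 0, -3], 0],
    [[0, 0, 0], [0, 0, -1.5], 0.7],
    [[0, 0, 0], [1.5, 1, 0], 0.7],
    [[0, 0, 0], [2, 1.2, 0], 0.7],
    [[0, 0, 0], [1.5, 1, 0], 0.7],
    [[0, 0, 0], [1, 0.3, 0], 0.7],
    [[0, 0, 0], [0, 0, 0], 0.7],
    [[0, 0, 0], [0, 0, 0], 0.7],
    [[0, 0, 0], [0, 0, 0], 0.7],
  ],
  grip_force=60,
)

```text
time_s: 15.57
tool_pos: [646.1, 22.6, 198.8]
tool_rot: [-3.141, 0.002, 0.286]
ft_force: [-0.2, -0.0, -0.4]
gripper_width: 0.699
gripper_force: 0.0
```

```bash
python3 -c "
from h import *
print(C(r.observe()['tool_pos']))
go([W((57,0,190)),W((57,0,133))])"
```

```text
[ 56.2   0.4 198.8]
t 15.57 tcp [646.1  22.6 198.8] rot [-3.1409e+00  2.1000e-03  2.8590e-01] w 0.699 F [-0.2 -0.  -0.4] gf 0.0
turn [-0.0007  0.0021 -0.0009]
[647.04999528  22.36508547 190.        ] shift cm [0.08 0.04 0.88] |d| 0.9
[647.04999528  22.36508547 133.        ] shift cm [ 0.  -0.   5.7] |d| 5.7
```

Emit:
apply_moves(
  targets=[
    [[0, 0.002, 0], [0.1, 0, 1], 0.7],
    [[0, 0, 0], [0, 0, 1.5], 0.7],
    [[0, 0, 0], [0, 0, 1.5], 0.7],
    [[0, 0, 0], [0, 0, 1.5], 0.7],
    [[0, 0, 0], [0, 0, 1], 0.7],
    [[0, 0, 0], [0, 0, 0], 0.7],
    [[0, 0, 0], [0, 0, 0], 0.7],
    [[0, 0, 0], [0, 0, 0], 0.4],
    [[0, 0, 0], [0, 0, 0], 0.25],
    [[0, 0, 0], [0, 0, 0], 0.2],
    [[0, 0, 0], [0, 0, 0], 0.2],
    [[0, 0, 0], [0, 0, 0], 0.2],
    [[0, 0, 0], [0, 0, 0], 0.2],
    [[0, 0, 0], [0, 0, 0], 0.2],
  ],
  grip_force=60,
)

```text
time_s: 16.73
tool_pos: [648.7, 22.6, 135.9]
tool_rot: [3.14, -0.003, 0.286]
ft_force: [-0.4, -1.3, 4.9]
gripper_width: 0.364
gripper_force: 61.7
```

```bash
python3 -c "
from h import *
o=r.observe();print(C(o['tool_pos']),o['ft_force'],o['gripper_width']*85)
c0=C(o['tool_pos']); 
g=lambda q:np.array([110*np.sin(.25-q),0,110*np.cos(.25-q)])
p=g(0)
for q in np.arange(.1,1.06,.1): print(round(q,2),'tool x,z cm',np.round([(g(q)-p)[0]/10,-(g(q)-p)[2]/10],2)); p=g(q)
"
```

```text
[ 58.7  -0.3 135.9] [-0.44655661 -1.27267384  4.90771368] 30.899825224884303
0.1 tool x,z cm [-1.08 -0.22]
0.2 tool x,z cm [-1.09 -0.11]
0.3 tool x,z cm [-1.1 -0. ]
0.4 tool x,z cm [-1.09  0.11]
0.5 tool x,z cm [-1.08  0.22]
0.6 tool x,z cm [-1.05  0.32]
0.7 tool x,z cm [-1.01  0.43]
0.8 tool x,z cm [-0.96  0.53]
0.9 tool x,z cm [-0.91  0.62]
1.0 tool x,z cm [-0.84  0.71]
```

Emit:
apply_moves(
  targets=[
    [[0, 0, 0], [-0.54, 0, -0.11], 0.2],
    [[0, 0, 0], [-0.54, 0, -0.11], 0.2],
    [[0, 0, 0], [-0.55, 0, -0.05], 0.2],
    [[0, 0, 0], [-0.55, 0, -0.05], 0.2],
    [[0, 0, 0], [-0.55, 0, 0], 0.2],
    [[0, 0, 0], [-0.55, 0, 0], 0.2],
    [[0, 0, 0], [-0.55, 0, 0.05], 0.2],
    [[0, 0, 0], [-0.55, 0, 0.05], 0.2],
    [[0, 0, 0], [0, 0, 0], 0.2],
    [[0, 0, 0], [0, 0, 0], 0.2],
  ],
)

```text
time_s: 17.57
tool_pos: [608.7, 10.5, 138.3]
tool_rot: [3.139, -0.011, 0.285]
ft_force: [5.5, 1.0, 3.5]
gripper_width: 0.364
gripper_force: 60.2
```

Emit:
apply_moves(
  targets=[
    [[0, 0, 0], [-0.54, 0, 0.11], 0.2],
    [[0, 0, 0], [-0.54, 0, 0.11], 0.2],
    [[0, 0, 0], [-0.52, 0, 0.16], 0.2],
    [[0, 0, 0], [-0.52, 0, 0.16], 0.2],
    [[0, 0, 0], [-0.5, 0, 0.21], 0.2],
    [[0, 0, 0], [-0.5, 0, 0.21], 0.2],
    [[0, 0, 0], [0, 0, 0], 0.2],
    [[0, 0, 0], [0, 0, 0], 0.2],
  ],
)

```text
time_s: 18.23
tool_pos: [579.5, 1.6, 130.2]
tool_rot: [3.138, -0.012, 0.285]
ft_force: [3.6, 2.0, 7.5]
gripper_width: 0.364
gripper_force: 60.8
```

```bash
python3 -c "
from h import *
o=r.observe();print(C(o['tool_pos']),o['ft_force'],o['moment'],o['gripper_width']*85,o['tool_rot'])
g=lambda q:np.array([58.7-27.2+110*np.sin(.25-q),0,135.9-106.6+110*np.cos(.25-q)])
for q in (.6,.7,.8,.9): print(q,g(q))"
```

```text
[-13.7  -0.8 130.2] [3.56234773 2.01870743 7.46162799] [ 0.26635313 -0.99886334  0.17836208] 30.944082890740802 [ 3.13824149 -0.01176488  0.28528984]
0.6 [ -6.21875882   0.         132.63099841]
0.7 [-16.34620875   0.         128.34918126]
0.8 [-25.99559518   0.         123.07769743]
0.9 [-35.07050463   0.         116.86921784]
```

Emit:
apply_moves(
  targets=[
    [[0, 0, 0], [-0.48, 0, 0.26], 0.2],
    [[0, 0, 0], [-0.48, 0, 0.26], 0.2],
    [[0, 0, 0], [-0.45, 0, 0.31], 0.2],
    [[0, 0, 0], [-0.45, 0, 0.31], 0.2],
    [[0, 0, 0], [-0.4, 0, 0.33], 0.2],
    [[0, 0, 0], [0, 0, 0], 0.2],
    [[0, 0, 0], [0, 0, 0], 0.2],
    [[0, 0, 0], [0, 0, 0], 0.2],
    [[0, 0, 0], [0, 0, 0], 0.2],
  ],
)

```text
time_s: 18.98
tool_pos: [558.2, -4.9, 117.2]
tool_rot: [3.138, -0.012, 0.285]
ft_force: [-0.7, 1.5, 16.0]
gripper_width: 0.363
gripper_force: 64.7
```

```bash
python3 -c "
from h import *
o=r.observe();c=C(o['tool_pos']);print(c,o['ft_force'],o['moment'],o['tool_rot'],.25-np.arctan2(c[0]-31.5,c[2]-29.3))
im=r.snapshot('scene')[...,::-1]; crop(im,210,200,130,100,6,'pics/c6.png')
for q in (.8,.85,.9,.95,1): print(q,proj('scene',W((30+110*np.sin(.25-q),-16,45+110*np.cos(.25-q)))),'nose face',proj('scene',W((-76-42*q,0,40))))
print(proj('scene',W((-125,0,46))))"
```

```text
[-35.9  -1.  117.2] [-0.67075033  1.45138865 15.98041812] [ 0.44054422 -0.44369064  0.11662854] [ 3.13829209 -0.01159339  0.28471121] 0.9041543713381964
0.8 [273.07337988 247.40693035] nose face [239.17573749 262.11408662]
0.85 [270.69652795 247.87187797] nose face [238.16576653 261.89027915]
0.9 [268.42959323 248.42684286] nose face [237.15650356 261.66662856]
0.95 [266.27813615 249.06919096] nose face [236.14794785 261.44313471]
1 [264.24719704 249.79603766] nose face [235.14009865 261.21979741]
[231.37459926 258.73069754]
```

View pics/c6.png

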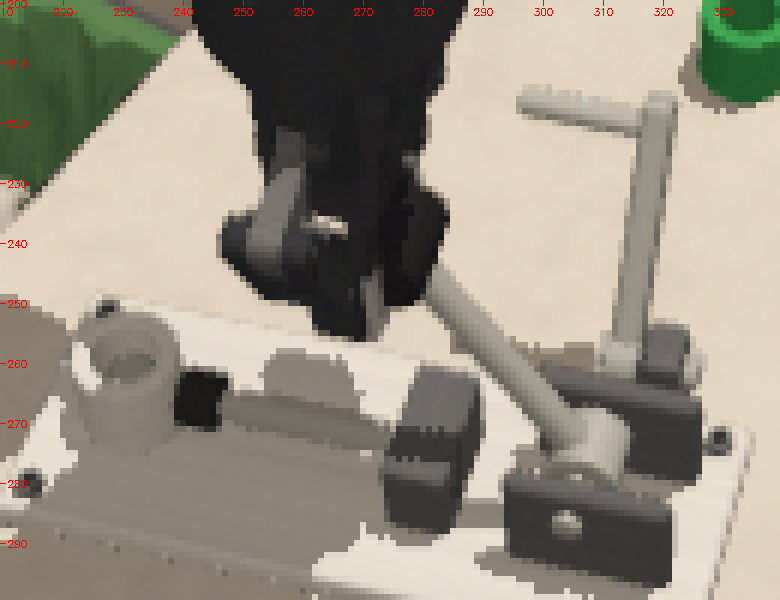

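```bash
python3 - <<'E'
from h import *
im=cv2.imread('pics/c6.png'); g=cv2.cvtColor(im,6)[:, :]
# rod edges: brightness profile at rows of crop
for y in(297,321,345): print('row',200+(y+.5)/6-.5, [int(v) for v in g[y,410:560:6]], 'x from',210+(410.5)/6-.5)
for q in(.7,.75,.8,.85,.9,.95):
    f=np.array([proj('scene',W((30+s*np.sin(.25-q),0,45+s*np.cos(.25-q)))) for s in range(20,112,3)])
    print(q,'rod centre x at rows 249,253,257:',np.round(np.interp([249,253,257],f[::-1,1],f[::-1,0]),1))
E
```

```text
row 249.08333333333334 [20, 21, 76, 109, 125, 138, 149, 157, 160, 165, 190, 214, 214, 213, 213, 212, 212, 212, 213, 213, 214, 215, 216, 216, 215] x from 277.9166666666667
row 253.08333333333334 [214, 215, 215, 216, 208, 157, 104, 115, 131, 142, 153, 160, 160, 162, 199, 212, 212, 213, 213, 213, 212, 211, 211, 210, 212] x from 277.9166666666667
row 257.0833333333333 [214, 216, 214, 214, 214, 214, 215, 128, 103, 99, 107, 121, 135, 145, 156, 160, 163, 143, 153, 154, 215, 153, 214, 215, 215] x from 277.9166666666667
0.7 rod centre x at rows 249,253,257: [287.9 290.8 293.8]
0.75 rod centre x at rows 249,253,257: [285.8 289.1 292.4]
0.8 rod centre x at rows 249,253,257: [283.7 287.3 290.9]
0.85 rod centre x at rows 249,253,257: [281.5 285.5 289.4]
0.9 rod centre x at rows 249,253,257: [279.4 283.6 287.8]
0.95 rod centre x at rows 249,253,257: [277.1 281.7 286.3]
```

The nose touches the sleeve near (239,267) and the catch is still over. The rod edges put the lever at about 0.80 (hand about 0.90), so I'll pull on.

Emit:
apply_moves(
  targets=[
    [[0, 0, 0], [-0.4, 0, 0.2], 0.2],
    [[0, 0, 0], [-0.4, 0, 0.2], 0.2],
    [[0, 0, 0], [-0.4, 0, 0.2], 0.2],
    [[0, 0, 0], [0, 0, 0], 0.2],
    [[0, 0, 0], [0, 0, 0], 0.2],
    [[0, 0, 0], [0, 0, 0], 0.2],
  ],
  grip_force=80,
)

```text
time_s: 19.53
tool_pos: [548.3, -7.9, 109.7]
tool_rot: [3.138, -0.017, 0.282]
ft_force: [8.7, 2.1, 5.3]
gripper_width: 0.362
gripper_force: 78.8
```

```bash
cat > q.py <<'E'
from h import *
o=r.observe();c=C(o['tool_pos']);print(c,o['ft_force'],o['gripper_width'],o['gripper_force'],'hand',.25-np.arctan2(c[0]-31.5,c[2]-29.3))
im=r.snapshot('scene'); g=cv2.cvtColor(im,cv2.COLOR_RGB2GRAY)
for y in(249,251,253,255): print(y,275,[int(v) for v in g[y,275:300]])
for q in(.8,.85,.9,.95,1.0):
    f=np.array([proj('scene',W((30+s*np.sin(.25-q),0,45+s*np.cos(.25-q)))) for s in range(20,112,3)])
    print(q,'rod centre x at rows 249..255:',np.round(np.interp([249,251,253,255],f[::-1,1],f[::-1,0]),1))
E
python3 q.py
```

```text
[-46.3  -1.1 109.7] [8.73614527 2.0624755  5.27429147] 0.36190273233534165 78.82228016853333 hand 1.0189647503359445
249 275 [21, 79, 124, 138, 149, 159, 166, 166, 170, 191, 213, 213, 215, 214, 214, 215, 213, 214, 212, 212, 212, 213, 213, 213, 215]
251 275 [207, 207, 130, 107, 121, 136, 147, 159, 165, 167, 168, 182, 215, 216, 215, 215, 214, 213, 213, 212, 212, 212, 212, 213, 212]
253 275 [215, 214, 215, 205, 157, 105, 117, 135, 146, 158, 164, 166, 168, 183, 214, 213, 213, 212, 212, 212, 213, 213, 213, 212, 211]
255 275 [214, 214, 213, 215, 216, 210, 156, 104, 115, 132, 143, 156, 163, 166, 169, 168, 199, 214, 213, 213, 213, 214, 214, 213, 213]
0.8 rod centre x at rows 249..255: [283.7 285.5 287.3 289.1]
0.85 rod centre x at rows 249..255: [281.5 283.5 285.5 287.4]
0.9 rod centre x at rows 249..255: [279.4 281.5 283.6 285.7]
0.95 rod centre x at rows 249..255: [277.1 279.4 281.7 284. ]
1.0 rod centre x at rows 249..255: [274.8 277.2 279.7 282.2]
```

The lever is now at about 0.90. I'll pull slightly more for margin.

Emit:
apply_moves(
  targets=[
    [[0, 0, 0], [-0.3, 0, 0.2], 0.2],
    [[0, 0, 0], [-0.1, 0, 0.1], 0.2],
    [[0, 0, 0], [0, 0, 0], 0.2],
    [[0, 0, 0], [0, 0, 0], 0.2],
    [[0, 0, 0], [0, 0, 0], 0.2],
    [[0, 0, 0], [0, 0, 0], 0.2],
    [[0, 0, 0], [0, 0, 0], 0.2],
    [[0, 0, 0], [0, 0, 0], 0.2],
  ],
)

```text
time_s: 20.25
tool_pos: [544.6, -9.0, 106.7]
tool_rot: [3.138, -0.017, 0.282]
ft_force: [8.9, 2.7, 4.5]
gripper_width: 0.362
gripper_force: 78.4
```

```bash
python3 q.py
```

```text
[-50.1  -1.1 106.7] [8.88560713 2.74563176 4.52861503] 0.3620330477360382 78.43054533004761 hand 1.0618071165337404
249 275 [115, 136, 147, 159, 166, 169, 169, 172, 200, 213, 213, 213, 215, 215, 215, 214, 213, 213, 212, 212, 212, 213, 213, 213, 215]
251 275 [156, 104, 115, 134, 144, 156, 164, 168, 169, 170, 191, 214, 215, 216, 215, 215, 214, 214, 213, 212, 212, 212, 212, 213, 212]
253 275 [215, 207, 182, 102, 110, 128, 141, 152, 162, 168, 168, 171, 192, 213, 213, 213, 213, 212, 212, 212, 213, 214, 213, 212, 211]
255 275 [214, 214, 213, 211, 206, 130, 108, 124, 138, 149, 160, 167, 168, 170, 168, 198, 215, 215, 213, 214, 213, 215, 214, 213, 213]
0.8 rod centre x at rows 249..255: [283.7 285.5 287.3 289.1]
0.85 rod centre x at rows 249..255: [281.5 283.5 285.5 287.4]
0.9 rod centre x at rows 249..255: [279.4 281.5 283.6 285.7]
0.95 rod centre x at rows 249..255: [277.1 279.4 281.7 284. ]
1.0 rod centre x at rows 249..255: [274.8 277.2 279.7 282.2]
```

```bash
python3 -c "
from cell import r
print(r.job_done())"
```

```text
the job is handed in; nothing more can be done
None
```

I seated the wide-bore sleeve on the pin and let go, flipped the catch to its stop, then pulled the lever to about 0.94 rad by camera estimate, with the nose against the sleeve; I handed the job in at about 20 s still gripping the lever, and no verdict came back.

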